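# Draw the green chopping board from the rack and hold it over the tray

### The job

Draw the tall green chopping board up out of its slot in the wooden peg rack and hold it in the air over the middle of the metal baking tray, standing on edge just as it stood in the rack and lined up with the tray's length, its lower edge level and about 10 cm above the tray, so that I can wipe both faces. Keep it upright all the way, leave the red and yellow boards in the rack and the other kitchen things where they are, and finish still holding the green board steady: do not put it down or let go.

Things in the scene. Friction and masses are not known exactly. Their poses are not given: they have to be found in the camera images.
- green_board_center (a point): centre of the tall green plastic chopping board (loose, 0.2 to 0.4 kg): a stiff slab 220 mm long (own x), 9 mm thick (own y), 150 mm high (own z, up), standing on its long edge in a rack slot. The centre is 75 mm above the lower edge and 75 mm below the top edge, which is free to be pinched across the thickness
- green_board: the same green board; origin at the middle of its lower edge, axes as above
- rack: wooden peg rack, fixed; base 262 (own x) x 215 x 15 mm, origin under its centre on the worktop. Three 13 mm slots run along own x at own y = -65, 0, 65 mm, one board in each (which is where varies), lower edges on the base, 15 mm above the worktop. Round 10 mm pegs flank each slot at own x = -70, 70 and close its ends at own x = -119, 119; they end 80 mm above the worktop
- red_board_center (a point): centre of the red board, loose in another slot: 220 mm long, 9 mm thick, 120 mm high, its top edge 135 mm above the worktop (30 mm lower than the green one's)
- yellow_board_center (a point): centre of the yellow board, loose in another slot, same size as the red one
- tray: shallow aluminium baking tray, fixed to the worktop on the other side of the robot's midline from the rack (either side); 300 mm long (own x), 180 mm wide (own y), walls 4 mm thick, rim 20 mm above the worktop; origin under its centre on the worktop
- mug: teal mug, 82 mm across, 95 mm high, in the middle beyond the tray and rack; origin under its centre
- spice_jar: amber spice jar with red cap, 48 mm across, 100 mm high, at the right side; origin under its centre
- tin: red food tin, 74 mm across, 110 mm high, at the left side; origin under its centre
- spatula: kitchen spatula lying flat at the left side, along own x; origin in its middle, on its underside
- bowl: white bowl, 140 mm across, 55 mm high, at the right side; origin under its centre
Not all that is in view belongs to the job. Of the things shaped like the green_board, the green one is meant. Of the things that look like the part that bears yellow_board_center, the larger one is meant.

How it is judged:
By the outcome, as a careful person would: the job done as asked, in the order asked, and still so for the second after the job is handed in, while the arm keeps its last pose, push and grip.
It also fails if it takes over 48 s, if anything falls off the work surface, if the arm or the gripper's body presses on something with over 40 N, if the wrist force passes 120 N, or if a joint passes its speed limit or range.

### The arm

A 6-joint arm with a two-finger parallel gripper is mounted at the origin on the work surface. World frame = base frame: x ahead of the robot, y to its left, z up, the work surface at z = 0. Lengths are in m, angles in rad, forces in N, time in s.
With the tool pointing down it reaches from about 0.3 to 0.775 m from the base axis. Payload 14.6 kg.
Tool frame: the origin (TCP) lies midway between the tips of the shut fingers; the grasp point (between the pads) lies 19 mm behind it (ctrl.pinch_z is the distance from the TCP to the grasp point, in m); z points along the fingers, y is the line along which they close (so a half turn about z gives the same grasp; the last joint's range is limited). The gripper opens to 94 mm and grips with 3 to 60 N. Pads are 16 mm wide; open, the fingers measure 119 mm over their backs; the gripper's body (75 mm by 177 mm) begins 78 mm behind the grasp point.
Start: joints at [1.135, 0.3, 1.521, -0, 1.321, -0.067], TCP at [0.198, 0.513, 0.205] pointing down, gripper open.
Joint ranges: [-3.03, 3.03], [-0.79, 2.21], [0.23, 2.52], [-1.04, 4.18], [0, 3.07], [-2.55, 2.55]. Speed limits (rad/s): [2.22, 2.22, 2.57, 3.14, 3.14, 3.14].

### API

Orientations are given as [roll, pitch, yaw] about the fixed x, y, z axes, in that order (R = Rz(yaw) Ry(pitch) Rx(roll)).
In Python, from station import ctrl gives the robot as it stands.
- The arm moves only by the tool jog_arm, never from a script. Its argument "motion" is a list of rows, each a list of 7 numbers: the shift along the tool's x, y, z in m, then the turn, a rotation vector about the tool's x, y, z in rad, then the opening, from -1 (shut) to 1 (fully open). In form: [[tx, ty, tz, rx, ry, rz, gripper], ...]. A call has 1 to 5 rows; each row shifts and turns the commanded pose from where the row before left it, along the tool's axes as they then stand; what a row does not reach is not made up. A row lasts 1/10 s, in which the tool goes at most 50 mm and 8.59 degrees, less where a joint would pass 70% of its speed; a pose out of reach is approached as far as the arm can. A call is refused whole if a number of a shift passes 0.05 or a number of a turn 0.15, either way. A call with a gripper value outside its range is refused whole. The fingers move at their own pace and stop on an object; "squeeze" is the grip in N (left out, the last holds). Time passes only in rows, so rows that do not move let the fingers close. It gives the time, the measured TCP pose, the force, the opening and the grip force at its end, in the units of the state.
- ctrl.get_obs(): the state, without advancing time (a new reading comes with each control period).
- ctrl.camera(name): name is "scene" or "top" or "wrist"; returns the picture (480x640x3 uint8, red, green, blue); there is no depth.
- ctrl.camera_model(name): a dict with "intrinsics" (3x3 intrinsics, pixels), "rvec" (rotation vector, rad) and "tvec" (3), from world to camera coordinates, as OpenCV has them. Camera axes: x right, y down, z forward; pixel columns grow to the right and rows downward; lengths in m; the calibration is good to about 2 mm. The wrist camera is an equidistant fisheye: a pixel r from the principal point sees the ray r / f radians off the axis. A picture is of the moment at which its call begins: read the wrist's pose just before it. camera_model takes no time and is no camera call; for the wrist camera it gives the pose at the moment of the call.
- ctrl.hand_in(): hands the job in; it is judged then, once.
The state is a dict: "time_s": time; "qpos": joint angles; "joint_vel": joint speeds; "tau": joint torques, N m; "ee_pos": TCP position; "eef_rot": TCP orientation; "force": force on the tool from outside, world axes, zero at the start; "moment": the same for the moment, N m; "grip_width": finger opening in m; "grip_force": force on a finger pad.
Only numpy, scipy, OpenCV 4.12 (cv2) and the standard library are available. Lean on these libraries where they do the work, as an engineer would, in place of code of your own. Each camera call takes 0.05 s, during which the arm holds its last target. There are 200 camera calls.

## Working session

There is one attempt and no reset: what is moved stays moved. The work goes in short steps, Python scripts to look and compute and a tool call to move; the robot and the scene stay as the last step left them, time stands still between calls to the robot, and variables do not carry over. Pictures are saved under pics/ and viewed, at most 10 in all, crops included, and the job is handed in when it is done.

Besides the shell and the picture viewer there is one more tool, called after "Call:" as a command line: name --pt "numbers of a row" for each row, then --argument value for the rest. jog_arm: Moves the arm, as the interface text tells. Its arguments: {"type":"object","properties":{"motion":{"type":"array"},"squeeze":{"type":"number"}},"required":["motion"]}

```bash
mkdir -p pics; python3 - <<'E'
from station import ctrl
import cv2,numpy as np,json
o=ctrl.get_obs();print({k:np.round(v,3).tolist() for k,v in o.items()})
for n in("scene","top"):
    im=ctrl.camera(n);cv2.imwrite(f"pics/{n}0.png",im[:,:,::-1]);m=ctrl.camera_model(n)
    print(n,{k:np.round(v,4).tolist() for k,v in m.items()})
E
```

```text
{'time_s': 0.0, 'qpos': [1.135, 0.3, 1.522, 0.0, 1.321, -0.067], 'joint_vel': [0.001, 0.001, 0.001, 0.001, -0.002, -0.001], 'tau': [-0.0, -53.181, -35.275, 0.071, 0.024, -0.0], 'ee_pos': [0.198, 0.513, 0.205], 'eef_rot': [-3.14, -0.0, 2.773], 'force': [0.732, -1.061, 0.45], 'moment': [0.05, 0.026, 0.015], 'grip_force': 0.0, 'grip_width': 0.094}
scene {'intrinsics': [[506.5563, 0.0, 321.3824], [0.0, 506.5563, 229.148], [0.0, 0.0, 1.0]], 'rvec': [1.4381, 1.8235, -1.0217], 'tvec': [0.1484, -0.184, 1.8609]}
top {'intrinsics': [[590.535, 0.0, 321.0798], [0.0, 590.535, 239.499], [0.0, 0.0, 1.0]], 'rvec': [2.164, -2.1039, 0.1653], 'tvec': [-0.0264, 0.5083, 1.7043]}
```

View pics/scene0.png

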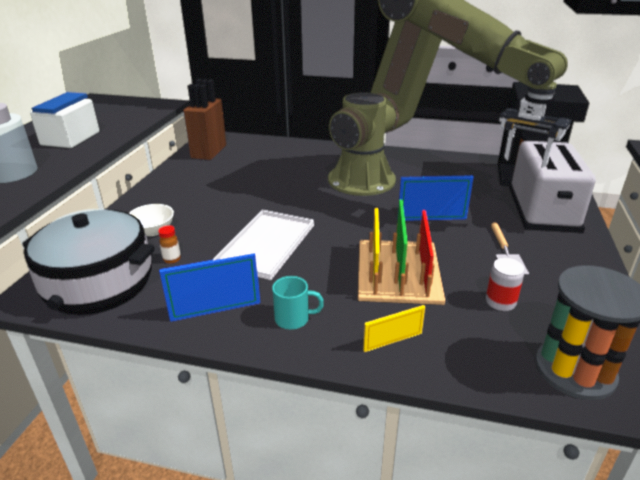

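View pics/top0.png

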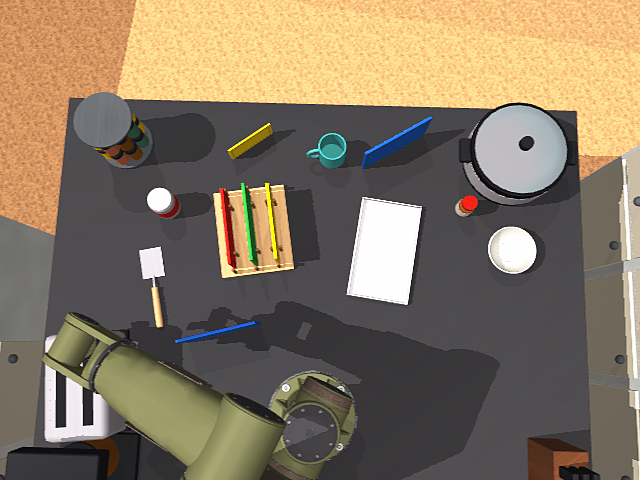

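Green stands in the middle slot of the rack at left (top picture, px ~(249,225)). Red is left of it at (228,230) and yellow right at (272,225). The tray is around (385,250), and the blue boards at (215,332) and (397,142) are distractors. Next I measure the poses.

```bash
cat > h.py <<'E'
import cv2,numpy as np
from station import ctrl
def cam(n):
    m=ctrl.camera_model(n);return np.array(m["intrinsics"]),cv2.Rodrigues(np.array(m["rvec"]))[0],np.array(m["tvec"])
def plane(n,px,z):
    K,R,t=cam(n);c=-R.T@t
    px=np.atleast_2d(px).astype(float);d=np.c_[px,np.ones(len(px))]@np.linalg.inv(K).T@R
    return c+d*((z-c[2])/d[:,2])[:,None]
def proj(n,P):
    K,R,t=cam(n);return cv2.projectPoints(np.array(P,float),R,t,K,None)[0][:,0]
def big(mask):
    k,l,s,_=cv2.connectedComponentsWithStats(mask.astype(np.uint8));return l==1+np.argmax(s[1:,4])
E
python3 - <<'E'
from h import *
t=cv2.imread("pics/top0.png");s=cv2.imread("pics/scene0.png")
for n in("top","scene"):
    K,R,tt=cam(n);print(n,"campos",(-R.T@tt).round(3))
h=cv2.cvtColor(t,cv2.COLOR_BGR2HSV);H,S,V=[h[...,i].astype(int) for i in range(3)]
yy,xx=np.mgrid[:480,:640]
def rect(m,z,nm):
    c=max(cv2.findContours(m.astype(np.uint8),0,2)[0],key=cv2.contourArea)
    W=plane("top",c[:,0],z)[:,:2];r=cv2.minAreaRect((W*1000).astype(np.float32));print(nm,np.round(r[0],1),np.round(r[1],1),round(r[2],2))
tr=big((S<40)&(V>150)&(xx>335)&(xx<435)&(yy>190)&(yy<312));rect(tr,.02,"tray")
rk=big((V>90)&(S>60)&(xx>200)&(xx<305)&(yy>175)&(yy<285));rect(rk,.015,"rack(all)")
wd=(H>8)&(H<22)&(V>90)&(S>50)&(S<190)&(xx>200)&(xx<305)&(yy>175)&(yy<285)
wd=cv2.morphologyEx(wd.astype(np.uint8),cv2.MORPH_CLOSE,np.ones((3,3)));rect(big(wd),.015,"wood")
g=big((H>45)&(H<80)&(S>120)&(V>60)&(xx>200)&(xx<305)&(yy>150)&(yy<285))
for y in range(180,270,10):
    r=np.where(g[y])[0]
    if len(r):print(y,r.min(),r.max(),[tuple(t[y,x]) for x in range(r.min(),r.max()+1)][:9:2] if y%30==0 else "")
cv2.imwrite("pics/c1.png",np.hstack([cv2.resize(t[170:290,195:310],None,fx=3.4,fy=4,interpolation=2),cv2.resize(s[190:310,345:455],None,fx=3.5,fy=4,interpolation=2)]))
E
```

```text
top campos [ 0.228 -0.028  1.764]
scene campos [1.664 0.26  0.826]
tray [ 487.1 -201. ] [182.4 300.3] 82.03
rack(all) [546.4 196.4] [283.8 217.6] 9.14
wood [542.8 178.9] [272.5 186.3] 8.57
190 242 246 
200 243 250 
210 244 251 [(np.uint8(100), np.uint8(231), np.uint8(123)), (np.uint8(82), np.uint8(221), np.uint8(64)), (np.uint8(31), np.uint8(78), np.uint8(23)), (np.uint8(24), np.uint8(75), np.uint8(15))]
220 245 252 
230 247 253 
240 248 254 [(np.uint8(97), np.uint8(249), np.uint8(61)), (np.uint8(69), np.uint8(191), np.uint8(54)), (np.uint8(28), np.uint8(77), np.uint8(25)), (np.uint8(23), np.uint8(72), np.uint8(7))]
250 249 254 
260 251 255
```

View pics/c1.png

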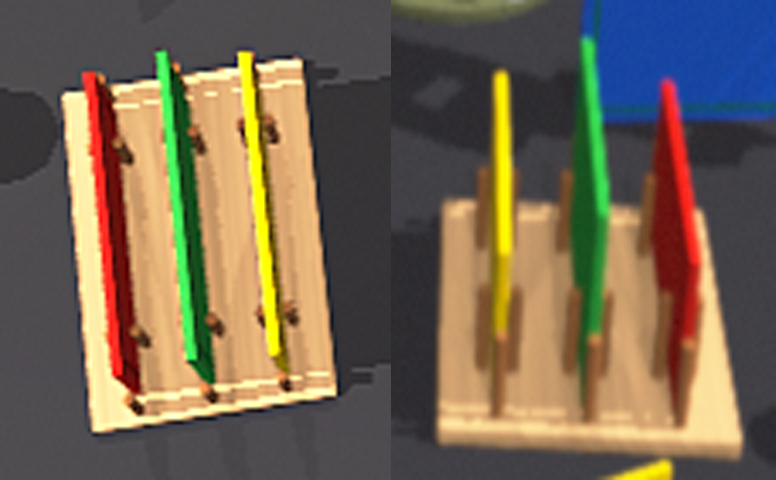

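The crop shows the bright green top edge running from about (242,183) to (252,260) in top-image pixels. The rack base corners are at about (213,193), (284,185), (294,269) and (222,278).

```bash
python3 - <<'E'
from h import *
t=cv2.imread("pics/top0.png")
c=np.array([(62,93),(303,60),(337,395),(93,432)])/[3.4,4]+[195,170]
C=plane("top",c,.015)[:,:2];print(C.round(3).tolist(),"ctr",C.mean(0).round(4))
e=(C[0]-C[3]+C[1]-C[2])/2;f=(C[0]-C[1]+C[3]-C[2])/2
print("rack yaw",np.degrees(np.arctan2(e[1],e[0])).round(2),np.degrees(np.arctan2(-f[0],f[1])).round(2),np.linalg.norm(e),np.linalg.norm(f))
h=cv2.cvtColor(t,cv2.COLOR_BGR2HSV);H,S,V=[h[...,i].astype(int) for i in range(3)]
yy,xx=np.mgrid[:480,:640]
for nm,lo,hi,z in(("green",45,80,.165),("red",-1,8,.135),("yellow",24,34,.135)):
    m=big((H>lo)&(H<hi)&(S>110)&(V>150)&(xx>212)&(xx<298)&(yy>170)&(yy<285))
    p=np.argwhere(m)[:,::-1];W=plane("top",p,z)[:,:2]
    ctr,(a,b),ang=cv2.minAreaRect((W*1000).astype(np.float32))
    vx,vy,x0,y0=cv2.fitLine((W*1000).astype(np.float32),2,0,.01,.01).ravel()
    print(nm,np.round(ctr,1),round(a),round(b),"mean",round(x0,1),round(y0,1),"yaw",np.degrees(np.arctan(vy/vx)).round(2))
E
```

```text
[[0.646, 0.32], [0.678, 0.106], [0.423, 0.066], [0.389, 0.278]] ctr [0.534  0.1924]
rack yaw 9.05 8.69 0.25965065205229815 0.2158716866236546
green [535.7 194.6] 216 10 mean 537.2 194.3 yaw 9.24
red [527.1 258.4] 217 10 mean 527.1 258.3 yaw 9.27
yellow [545.  130.6] 217 10 mean 544.5 130.4 yaw 9.04
```

Green's top edge is centred at (0.536, 0.1945) with yaw 9.1°. The tray is centred at (0.487, -0.201) with yaw -8°. I turn the tool first, then move over the board.

Call:
jog_arm --pt "0 0 -0.01 0 0 -0.132 0.1" --pt "0 0 -0.01 0 0 -0.132 0.1" --pt "0 0 0 0 0 -0.132 0.1" --pt "0 0 0 0 0 -0.132 0.1" --pt "0 0 0 0 0 0 0.1"

```text
time_s: 0.6
ee_pos: [0.1982, 0.5129, 0.2252]
eef_rot: [-3.141, -0.0, -2.98]
force: [-0.2, -0.1, 0.6]
grip_width: 0.0576
grip_force: 0.0
```

Call:
jog_arm --pt "-0.018 -0.024 0 0 0 0 0.1" --pt "-0.018 -0.024 0 0 0 0 0.1" --pt "-0.018 -0.024 0 0 0 0 0.1" --pt "-0.018 -0.024 0 0 0 0 0.1" --pt "-0.018 -0.024 0 0 0 0 0.1"

```text
time_s: 1.1
ee_pos: [0.3068, 0.4078, 0.2253]
eef_rot: [-3.141, -0.0, -2.987]
force: [0.9, 0.1, 0.3]
grip_width: 0.0518
grip_force: 0.0
```

Call:
jog_arm --pt "-0.018 -0.024 0 0 0 0 0.1" --pt "-0.018 -0.024 0 0 0 0 0.1" --pt "-0.018 -0.024 0 0 0 0 0.1" --pt "-0.018 -0.024 0 0 0 0 0.1" --pt "-0.018 -0.024 0 0 0 0 0.1"

```text
time_s: 1.6
ee_pos: [0.4148, 0.3036, 0.2253]
eef_rot: [-3.141, -0.0, -2.987]
force: [-0.0, -0.3, 0.6]
grip_width: 0.0517
grip_force: 0.0
```

Call:
jog_arm --pt "-0.018 -0.024 0 0 0 0 0.1" --pt "-0.018 -0.024 0 0 0 0 0.1" --pt "-0.018 -0.024 0 0 0 0 0.1" --pt "-0.018 -0.024 0 0 0 0 0.1" --pt "0 0 0 0 0 0 0.1"

```text
time_s: 2.1
ee_pos: [0.5019, 0.219, 0.2249]
eef_rot: [-3.141, -0.001, -2.989]
force: [-0.7, 0.8, 0.1]
grip_width: 0.0516
grip_force: 0.0
```

Call:
jog_arm --pt "-0.015 -0.015 0 0 0 -0.006 0.1" --pt "-0.0147 -0.0146 0 0 0 0 0.1" --pt "0 0 0 0 0 0 0.1" --pt "0 0 0 0 0 0 0.1"

```text
time_s: 2.5
ee_pos: [0.5339, 0.1972, 0.2251]
eef_rot: [3.142, -0.001, -2.979]
force: [-0.6, -0.4, -0.5]
grip_width: 0.0516
grip_force: 0.0
```

```bash
python3 - <<'E'
from h import *
o=ctrl.get_obs();print(o["ee_pos"],o["eef_rot"],o["qpos"])
m=ctrl.camera_model("wrist");im=ctrl.camera("wrist")[:,:,::-1].copy();cv2.imwrite("pics/w1.png",im)
K=np.array(m["intrinsics"]);R=cv2.Rodrigues(np.array(m["rvec"]))[0];t=np.array(m["tvec"]);c=-R.T@t
print(K.round(1).tolist(),c.round(3))
h=cv2.cvtColor(im,cv2.COLOR_BGR2HSV);H,S,V=[h[...,i].astype(int) for i in range(3)]
for nm,msk,z in(("green",(H>45)&(H<80)&(S>110)&(V>150),.165),):
    p=np.argwhere(big(msk))[:,::-1].astype(float)
    d=(p-K[:2,2])/K[0,0];th=np.linalg.norm(d,axis=1);d=np.c_[d*(np.sin(th)/th)[:,None],np.cos(th)]@R
    W=(c+d*((z-c[2])/d[:,2])[:,None])[:,:2]
    print(nm,len(p),[np.round(v,1) for v in cv2.minAreaRect((W*1000).astype(np.float32))], cv2.fitLine((W*1000).astype(np.float32),2,0,.01,.01).ravel().round(3))
E
```

```text
[0.53390066 0.19719627 0.2251051 ] [ 3.14151780e+00 -7.72356085e-04 -2.97864028e+00] [ 2.89376014e-01  3.29108280e-01  1.43682301e+00  1.74935781e-04
  1.37641812e+00 -1.44440651e+00]
[[371.6, 0.0, 319.9], [0.0, 371.6, 235.2], [0.0, 0.0, 1.0]] [0.468 0.187 0.406]
green 3114 [array([515.8, 192.9]), array([175.1,   8.2]), np.float64(9.1)] [9.87000e-01 1.59000e-01 5.09919e+02 1.91855e+02]
```

View pics/w1.png

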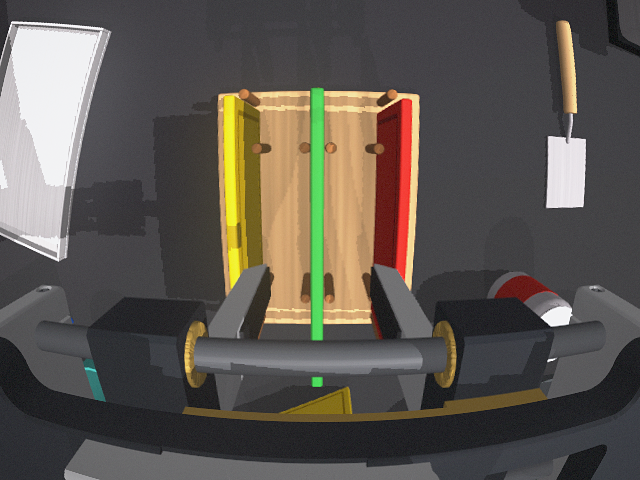

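The wrist view shows the board's bright top edge from (317,90) to (317,385), between the open fingers and aligned with the tool. Descend, check for contact, then close.

Call:
jog_arm --pt "-0.002 -0.002 0.02 0 0 0.003 0.1" --pt "0 0 0.02 0 0 0 0.1" --pt "0 0 0.02 0 0 0 0.1" --pt "0 0 0.02 0 0 0 0.1" --pt "0 0 0.012 0 0 0 0.1"

```text
time_s: 3.05
ee_pos: [0.5356, 0.1958, 0.1321]
eef_rot: [-3.142, -0.002, -2.979]
force: [0.0, -0.3, -0.7]
grip_width: 0.0518
grip_force: 0.0
```

Call:
jog_arm --pt "0 0 0.012 0 0 0 0.1" --pt "0 0 0 0 0 0 0.1" --pt "0 0 0 0 0 0 -0.3" --pt "0 0 0 0 0 0 -0.5" --pt "0 0 0 0 0 0 -0.7" --squeeze 35

```text
time_s: 3.55
ee_pos: [0.537, 0.1952, 0.1222]
eef_rot: [3.141, 0.001, -2.979]
force: [-0.2, -0.4, -0.4]
grip_width: 0.031
grip_force: 0.0
```

Call:
jog_arm --pt "0 0 0 0 0 0 -0.8" --pt "0 0 0 0 0 0 -1" --pt "0 0 0 0 0 0 -1" --pt "0 0 0 0 0 0 -1" --pt "0 0 0 0 0 0 -1" --squeeze 35

```text
time_s: 4.05
ee_pos: [0.5368, 0.1952, 0.1216]
eef_rot: [3.141, 0.0, -2.979]
force: [0.2, 0.2, 2.2]
grip_width: 0.0088
grip_force: 35.0
```

Call:
jog_arm --pt "0 0 -0.006 0 0 0 -1" --pt "0 0 -0.01 0 0 0 -1" --pt "0 0 -0.012 0 0 0 -1" --pt "0 0 -0.012 0 0 0 -1" --pt "0 0 -0.012 0 0 0 -1" --squeeze 45

```text
time_s: 4.55
ee_pos: [0.5368, 0.1952, 0.1749]
eef_rot: [3.142, 0.001, -2.979]
force: [-0.2, 0.1, -2.9]
grip_width: 0.0087
grip_force: 45.0
```

Call:
jog_arm --pt "0 0 -0.012 0 0 0 -1" --pt "0 0 -0.012 0 0 0 -1" --pt "0 0 -0.012 0 0 0 -1" --pt "0 0 -0.012 0 0 0 -1" --pt "0 0 -0.012 0 0 0 -1"

```text
time_s: 5.05
ee_pos: [0.5367, 0.1951, 0.2345]
eef_rot: [-3.142, -0.0, -2.979]
force: [-0.2, -0.3, -3.4]
grip_width: 0.0084
grip_force: 45.0
```

Call:
jog_arm --pt "0 0 -0.015 0 0 0 -1" --pt "0 0 -0.015 0 0 0 -1" --pt "0 0 -0.012 0 0 0 -1" --pt "0 0 -0.008 0 0 0 -1" --pt "0 0 0 0 0 0 -1"

```text
time_s: 5.55
ee_pos: [0.537, 0.1952, 0.2845]
eef_rot: [3.141, 0.001, -2.979]
force: [0.8, 0.1, -3.4]
grip_width: 0.0091
grip_force: 45.0
```

```bash
python3 - <<'E'
from h import *
o=ctrl.get_obs();print(o["ee_pos"],o["eef_rot"],o["force"],o["moment"])
a=ctrl.camera("scene")[:,:,::-1];cv2.imwrite("pics/s2.png",a)
cv2.imwrite("pics/s2c.png",cv2.resize(a[60:310,300:500],None,fx=2.4,fy=2.4))
E
```

```text
[0.53699153 0.19521802 0.28450332] [ 3.14140123e+00  1.49869506e-03 -2.97941886e+00] [ 0.81633989  0.07210304 -3.42987368] [ 0.01471207  0.02455458 -0.00991094]
```

View pics/s2c.png

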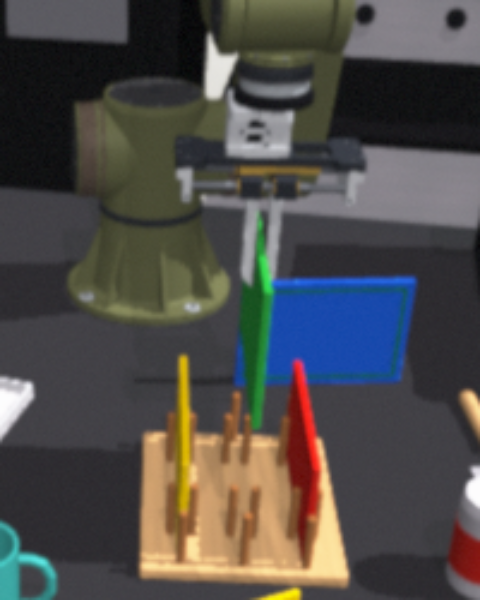

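Green hangs upright and clear of the pegs, at crop px (258,330), and the red and yellow boards are still in place. Now the transit.

Call:
jog_arm --pt "0.002 -0.007 0 0 0 0 -1" --pt "0.004 -0.014 0 0 0 0 -1" --pt "0.006 -0.02 0 0 0 0 -1" --pt "0.006 -0.02 0 0 0 0 -1" --pt "0.006 -0.02 0 0 0 0 -1"

```text
time_s: 6.1
ee_pos: [0.5256, 0.1095, 0.2831]
eef_rot: [-3.141, -0.001, -2.98]
force: [1.0, 0.5, -3.2]
grip_width: 0.0086
grip_force: 45.0
```

Call:
jog_arm --pt "0.006 -0.02 0 0 0 0 -1" --pt "0.006 -0.02 0 0 0 0 -1" --pt "0.006 -0.02 0 0 0 0 -1" --pt "0.006 -0.02 0 0 0 0 -1" --pt "0.006 -0.02 0 0 0 0 -1"

```text
time_s: 6.6
ee_pos: [0.512, 0.006, 0.2831]
eef_rot: [-3.142, -0.001, -2.98]
force: [0.1, -1.0, -4.3]
grip_width: 0.0089
grip_force: 45.0
```

Call:
jog_arm --pt "0.006 -0.02 0 0 0 0 -1" --pt "0.006 -0.02 0 0 0 0 -1" --pt "0.006 -0.02 0 0 0 0 -1" --pt "0.006 -0.02 0 0 0 0 -1" --pt "0.006 -0.02 0 0 0 0 -1"

```text
time_s: 7.1
ee_pos: [0.4983, -0.0974, 0.2832]
eef_rot: [3.142, -0.0, -2.98]
force: [-0.4, 0.4, -3.0]
grip_width: 0.0089
grip_force: 45.0
```

Call:
jog_arm --pt "0.006 -0.02 0 0 0 0 -1" --pt "0.006 -0.02 0 0 0 0 -1" --pt "0.006 -0.02 0 0 0 0 -1" --pt "0.004 -0.014 0 0 0 0 -1" --pt "0.002 -0.007 0 0 0 0 -1"

```text
time_s: 7.6
ee_pos: [0.488, -0.181, 0.2832]
eef_rot: [3.141, -0.0, -2.981]
force: [-0.4, 0.3, -3.6]
grip_width: 0.0089
grip_force: 45.0
```

Call:
jog_arm --pt "0 0 0 0 0 0.03 -1" --pt "0 0 0 0 0 0.06 -1" --pt "0 0 0 0 0 0.08 -1" --pt "0 0 0 0 0 0.08 -1" --pt "0 0 0 0 0 0.05 -1"

```text
time_s: 8.1
ee_pos: [0.4885, -0.1794, 0.2833]
eef_rot: [3.141, -0.0, 3.001]
force: [-0.2, -0.7, -3.0]
grip_width: 0.009
grip_force: 45.0
```

Call:
jog_arm --pt "0 0 0.005 0 0 0 -1" --pt "0 0 0.01 0 0 0 -1" --pt "0 0 0.01 0 0 0 -1" --pt "0 0 0.01 0 0 0 -1" --pt "0 0 0 0 0 0 -1"

```text
time_s: 8.6
ee_pos: [0.4881, -0.1793, 0.2465]
eef_rot: [3.141, -0.003, 3.004]
force: [0.2, 0.2, -3.9]
grip_width: 0.0089
grip_force: 45.0
```

Call:
jog_arm --pt "-0.001 -0.007 0.006 0 0 0 -1" --pt "-0.001 -0.008 0.008 0 0 0 -1" --pt "0 -0.0066 0.008 0 0 0 -1" --pt "0 0 0.006 0 0 0 -1" --pt "0 0 0 0 0 0 -1"

```text
time_s: 9.1
ee_pos: [0.4872, -0.2013, 0.2194]
eef_rot: [3.141, -0.002, 3.003]
force: [0.2, 0.2, -3.3]
grip_width: 0.0086
grip_force: 45.0
```

Call:
jog_arm --pt "0 0 0 0 0 0 -1" --pt "0 0 0 0 0 0 -1" --pt "0 0 0 0 0 0 -1" --pt "0 0 0 0 0 0 -1" --pt "0 0 0 0 0 0 -1"

```text
time_s: 9.6
ee_pos: [0.4877, -0.2012, 0.2206]
eef_rot: [-3.142, 0.0, 3.004]
force: [-0.4, 0.4, -3.1]
grip_width: 0.0088
grip_force: 45.0
```

```bash
python3 - <<'E'
from h import *
o=ctrl.get_obs();p=o["ee_pos"];print(p,o["eef_rot"])
a=ctrl.camera("scene")[:,:,::-1].copy();b=ctrl.camera("top")[:,:,::-1].copy()
cv2.imwrite("pics/s3.png",a);cv2.imwrite("pics/t3.png",b)
# expected board corners, drawn as dots for comparison
zl=p[2]-.1216+.015;yaw=-.139;u=np.array([np.cos(yaw),np.sin(yaw),0])
P=[np.array([p[0],p[1],z])+s*.11*u for z in(zl,zl+.15) for s in(-1,1)];P+=[np.array([.487,-.201,zl])]
print("lower z",zl)
for n,i in(("scene",a),("top",b)):
    q=proj(n,P);print(n,q.round(1).tolist())
for n,i in(("scene",a),("top",b)):
    h=cv2.cvtColor(i,cv2.COLOR_BGR2HSV);m=(h[...,0]>45)&(h[...,0]<80)&(h[...,1]>110)&(h[...,2]>50)
    m=big(m);r=np.argwhere(m)[:,::-1];print(n,r.min(0),r.max(0),[np.round(v,1) for v in cv2.minAreaRect(r.astype(np.float32))], cv2.approxPolyDP(max(cv2.findContours(m.astype(np.uint8),0,2)[0],key=cv2.contourArea),2.5,True)[:,0].tolist())
cv2.imwrite("pics/f.png",np.vstack([cv2.resize(a[100:340,180:460],(700,600))[:,:]][:1]))
E
```

```text
[ 0.48770256 -0.20116702  0.22059459] [-3.14151702e+00  2.85301507e-04  3.00389958e+00]
lower z 0.11399458528844614
scene [[280.6, 193.2], [244.9, 229.1], [278.0, 146.6], [239.7, 178.5], [264.0, 210.0]]
top [[381.8, 282.9], [393.4, 207.0], [387.5, 277.7], [400.1, 194.6], [387.6, 244.8]]
scene [238 147] [281 228] [array([259.3, 186.7]), array([41.9, 78.2]), np.float64(47.7)] [[276, 147], [267, 154], [268, 173], [262, 179], [258, 161], [238, 178], [244, 228], [281, 194]]
top [135 135] [147 147] [array([142.5, 142.1]), array([ 9.3, 11.8]), np.float64(52.1)] [[144, 135], [143, 139], [147, 139], [144, 146], [135, 142], [140, 147], [147, 143]]
```

View pics/f.png

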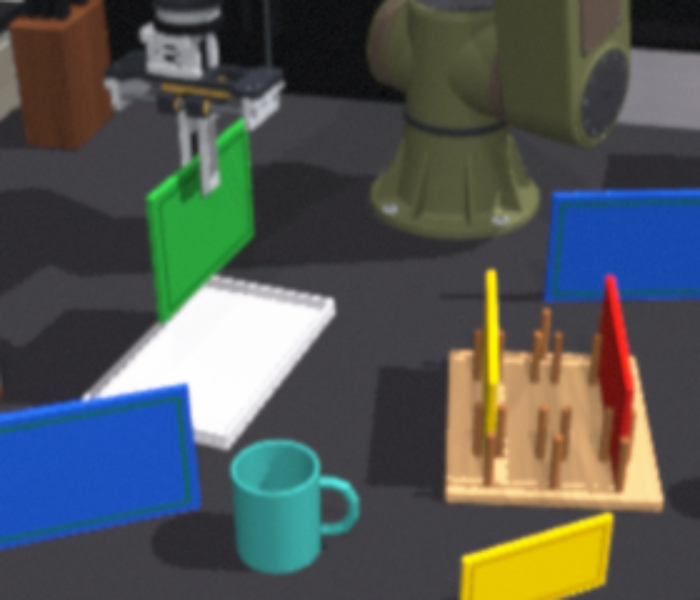

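View pics/t3.png

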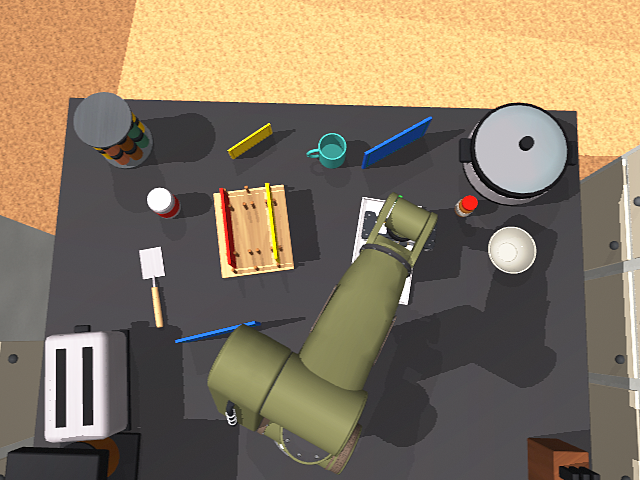

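The green board's image corners match the predicted pose to within about 2 px, with the lower edge level at z = 0.114. The other things haven't moved. Handing in.

```bash
python3 -c "
from station import ctrl
print(ctrl.hand_in())"
```

```text
the job is handed in; nothing more can be done
None
```

The green board is held upright and steady over the middle of the tray, lined up with its length and with its lower edge level about 9–11 cm above the tray (rim and floor respectively); everything else is where it was, and the job is handed in.

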